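# Index the mortise jig to its next station and try the mortise with the depth gauge

### The arm

A 7-joint arm with a two-finger parallel gripper is mounted at the origin on the work surface. World frame = base frame: x ahead of the robot, y to its left, z up, the work surface at z = 0. Lengths are in mm, angles in rad, forces in N, time in s.
With the tool pointing down it reaches from about 400 to 875 mm from the base axis. Payload 6.5 kg.
Tool frame: the origin (TCP) lies at the very end of the fingers, on their centre line; the grasp point (between the pads) lies ctrl.pinch_z behind it (ctrl.pinch_z is the distance from the TCP to the grasp point, in mm); z points along the fingers, y is the direction in which the jaws open and shut (so a half turn about z gives the same grasp; the last joint's range is limited). The gripper opens to 88 mm and grips with 3 to 60 N. Pads are 18 mm wide; open, the fingers measure 123 mm over their backs; the gripper's body (75 mm by 187 mm) begins 45 mm behind the grasp point.
Start: joints at [1.202, 0.536, -0.004, 1.538, 0.003, 1.067, -0.071], TCP at [193.822, -620.422, 238.716] pointing down, gripper open.
Joint ranges: [-2.7, 2.7], [-0.37, 2.16], [-1.27, 1.26], [0.24, 2.4], [-1.31, 4.45], [0.19, 1.91], [-2.76, 2.76]. Speed limits (rad/s): [2.39, 2.39, 3.14, 3.14, 3.14, 3.14, 3.14].

### API

Orientations are given as a unit quaternion [x, y, z, w].
In Python, from bench import ctrl gives the robot as it stands. The module is installed in compiled form; this text tells all that it offers. Calls block until the motion is done:
- ctrl.move_ptp(position, orientation): joint-space move of the TCP to a pose.
- ctrl.move_l(position, ori=None, feed=150, force_limit=None): straight line of the TCP; ori=None keeps the orientation; feed is the mean speed in mm/s. With force_limit (N) it stops when the force on the tool has changed by that much, and returns True; else False.
- ctrl.goto_joints(angles): joint-space move.
- ctrl.move_gripper(opening): opening from 0.0 (shut) to 1.0 (fully open); the grip force is fixed at half the most; returns when the fingers have stopped.
- ctrl.hold(seconds).
- ctrl.ik(position, orientation): joint angles nearest the present ones, or None.
- ctrl.camera(name): name is "scene" or "top"; returns a dict with "frame" (400x640x3 uint8, red, green, blue), "z_map" (400x640 float32, mm along the optical axis (not along the pixel's ray), 0 where there is no reading), "intrinsics" (3x3 intrinsics, pixels), "xyz" and "orientation" of the camera in the world. Camera axes: x right, y down, z forward; pixel columns grow to the right and rows downward; lengths in mm; the calibration is good to about 2 mm. A picture is of the moment at which its call begins.
A pose or a line that the arm cannot do raises ctrl.Unreachable and nothing moves.
- ctrl.hand_in(): hands the job in, once; it reports no verdict.
Readings, each from a call of its own:
- ctrl.current_t(): time.
- ctrl.current_joint_pos(): joint angles.
- ctrl.current_dq(): joint speeds.
- ctrl.current_joint_torque(): joint torques, N m.
- ctrl.current_ee_pos(): TCP position.
- ctrl.current_eef_rot(): TCP orientation.
- ctrl.current_wrist_force(): force on the tool from outside, world axes, zero at the start.
- ctrl.current_wrist_torque(): the same for the moment, N m.
- ctrl.current_gripper_width(): opening from 0.0 (shut) to 1.0 (fully open).
Only numpy, scipy, OpenCV 4.12 (cv2) and the standard library are available. Lean on these libraries where they do the work, as an engineer would, in place of code of your own. Each camera call takes 0.05 s, during which the arm holds its last target.

### The job

Push the sliding carrier (the one with the black knob) along its rail, knob end moving towards the slotted guide, to the very next station, where the detent drops in and the middle mortise of the clamped stile lies under the guide slot. Then take the brass depth gauge from its stand and lower it gently through the guide slot into that mortise until its shoulders sit flat on the guide plate, and let go of it there. Do not disturb the steel gauge, the mug, the plane or the marking gauge.

Things in the scene. Friction and masses are not known exactly. Their poses are not given: they have to be found in the camera images.
- jig: Fixed mortising jig: plywood base 180 mm (x) by 550 mm (y -300 to +250 mm) with an aluminium rail along y; +y is the feed direction, z up. Origin on the bench below the guide slot's centre. A bridge spans the rail at y -55 to +55 mm: four pillars at x +-74 mm, on them the white guide plate, 166 mm wide (x), underside 88, top 96 mm above the bench.
- guide_slot (a point): Centre of the guide slot's mouth in the guide plate's top face, 96 mm above the bench; axes as the jig's. The slot goes through the 8 mm plate, 8.5 mm wide (jig x), 34 mm long (jig y), mouth chamfered 1.5 mm. Below it there is room for a 45 mm long blade when a mortise stands under it.
- carrier (a joint): Carrier travel along jig +y, m. Stations (notches that its spring ball drops into, 60 mm apart) at 0, 0.060 and 0.120 bring the first, middle and last mortise under the slot. It starts anywhere from 0 to 0.035, so the next station is always 0.060. Stops at -0.008, 0.135. Sliding takes 1 to 2 N, leaving a notch about 9 N; let go within 4 mm of a station it centres itself.
- knob (a point): Centre of the bulb of the carrier's black knob, 110 mm above the bench; axes as the jig's. Bulb 35 mm in diameter from 103 to 117 mm above the bench, rounded above (crown 129 mm) and below to a 20 mm neck. It stands at jig x = 0, jig y = -245 mm + travel, fixed to the carrier plate (top 45 mm above the bench). A plunger at jig x +60, 35 mm beyond it in +y, is 78 mm high.
- middle_mortise (a point): Centre of the mouth of the stile's middle mortise, 85 mm above the bench; axes as the jig's; it moves with the carrier and lies under the guide slot at travel 0.060. The pale wooden stile (45 mm wide, 240 mm long, centred here) is clamped on the carrier; its three mortises, 60 mm apart along y, are each 10 mm (x) by 37 mm (y), 34 mm deep. Carrier with stile: 0.75 kg.
- gauge_stand: Dark wooden stand, fixed, 160 mm (x) by 60 mm (y), 46 mm high, origin at the centre of its underside. Two slots 37 by 14 mm, 43 mm deep, 42 mm either side of the origin along x, hold one gauge each upright; which gauge is in which slot varies.
- brass_gauge: Depth gauge, brass with brown wooden grip, 0.14 to 0.24 kg, loose in the stand. Origin: centre of the shoulders' underside (46 mm above the bench in the stand); z up, x along the blade's width. Blade below it 31 mm (x) by 6 mm (y), 40 mm long, tip slightly stepped in. Above: shoulder bar 52 by 24 by 10 mm, then grip 34 mm (x) by 16 mm (y), 10 to 55 mm above the origin. Either way round fits.
- steel_gauge: Bystander, loose in the stand's other slot: same shape, origin and axes, but a steel blade 11 mm thick (too thick for the guide) and a blue plastic grip.
- mug: Bystander: white mug 82 mm in diameter, 82 mm high, open at the top, handle on its own +y side. Origin at the centre of its underside.
- smoothing_plane: Bystander: hand plane of dark iron with black knob and handle, 245 mm long (its y), 60 mm wide, about 120 mm high, 1.5 kg. Origin at the centre of its sole.
- marking_gauge: Bystander: wooden marking gauge, beam 220 mm long (its y), dark head 62 by 28 by 60 mm with a brass screw on top (74 mm high). Origin on the bench under the beam's middle.
Mind the look-alikes: they are no part of the job. There is more than one size of the brass_gauge; the one meant has the size given above.

How it is judged:
By the outcome, as a careful person would: the job done as asked, in the order asked, and still so for the second after the job is handed in, with the robot touching nothing.
It also fails if it takes over 67 s, if anything falls off the work surface, if the arm or the gripper's body presses on something with over 40 N, if the wrist force passes 120 N, or if a joint passes its speed limit or range.

## Working session

There is one attempt and no reset: what is moved stays moved. The work goes in short steps, each a Python script; the robot and the scene stay as the last script left them, time stands still between calls to the robot, and variables do not carry over. Pictures are saved under pics/ and viewed, and the job is handed in when it is done.

```bash
mkdir -p pics
python3 - <<'E'
from bench import ctrl
import cv2,numpy as np
for n in("scene","top"):
    c=ctrl.camera(n); cv2.imwrite(f"pics/{n}0.png",c["frame"][:,:,::-1]); np.savez(f"{n}0.npz",**c)
    print(n,c["intrinsics"].tolist(),c["xyz"],c["orientation"],(c["z_map"]>0).mean())
print(ctrl.pinch_z,ctrl.current_eef_rot(),ctrl.current_t(),ctrl.current_gripper_width())
E
```

```text
scene [[378.61815456391207, 0.0, 318.03052539261057], [0.0, 378.61815456391207, 199.5504065808541], [0.0, 0.0, 1.0]] [1262.32473204  552.32893054  860.93190635] [ 0.3835195   0.8239335  -0.38310996 -0.16514579] 0.99594921875
top [[506.0611393058571, 0.0, 326.42347044880614], [0.0, 506.0611393058571, 204.74899866102615], [0.0, 0.0, 1.0]] [ 274.66596878  -23.85131142 1610.69255809] [-0.69562016  0.71105014 -0.07438526  0.07061951] 0.99592578125
18.700000000000003 [ 9.88555385e-01  1.50856415e-01 -1.52737994e-04 -7.54235969e-04] 0.1 0.9991486821445951
```

View pics/scene0.png

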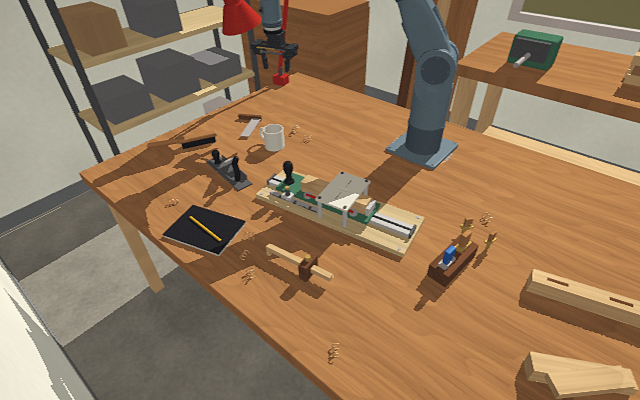

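View pics/top0.png

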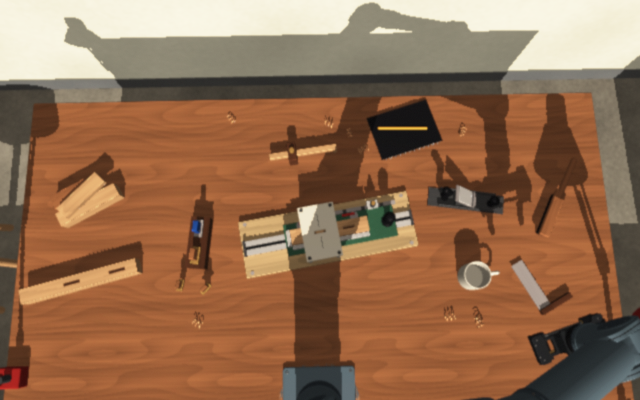

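The top view shows the jig near (328,233), knob near (390,218), gauge stand near (199,240) with the blue grip at its far end, plane (465,198), mug (475,275) and marking gauge (300,152). I'll enlarge the areas that matter.

Run:
```python
import cv2
a=cv2.imread("pics/top0.png");b=cv2.imread("pics/scene0.png")
cv2.imwrite("pics/z1.png",cv2.resize(a[180:285,230:425],None,fx=4,fy=4,interpolation=cv2.INTER_CUBIC))
x=cv2.resize(a[180:300,165:225],None,fx=4.5,fy=4.5,interpolation=cv2.INTER_CUBIC)
y=cv2.resize(b[205:295,415:505],(540,540),interpolation=cv2.INTER_CUBIC)
x=x[:540]; import numpy as np
cv2.imwrite("pics/z2.png",np.hstack([x,y[:,:500]]))
cv2.imwrite("pics/z3.png",cv2.resize(b[150:270,245:435],None,fx=4,fy=4,interpolation=cv2.INTER_CUBIC))
```

```text
(no output)
```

View pics/z1.png

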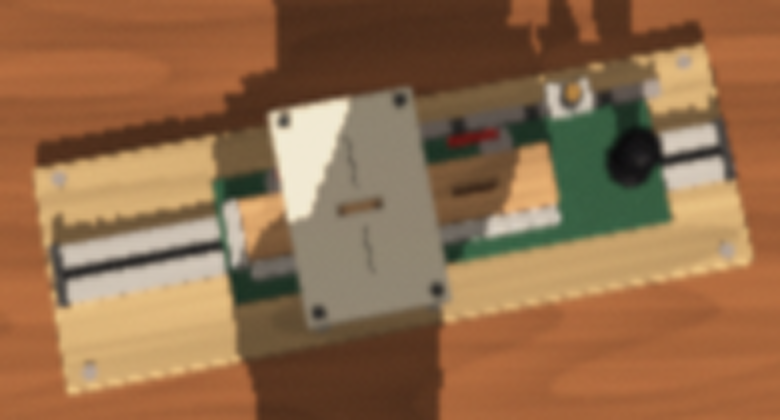

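View pics/z2.png

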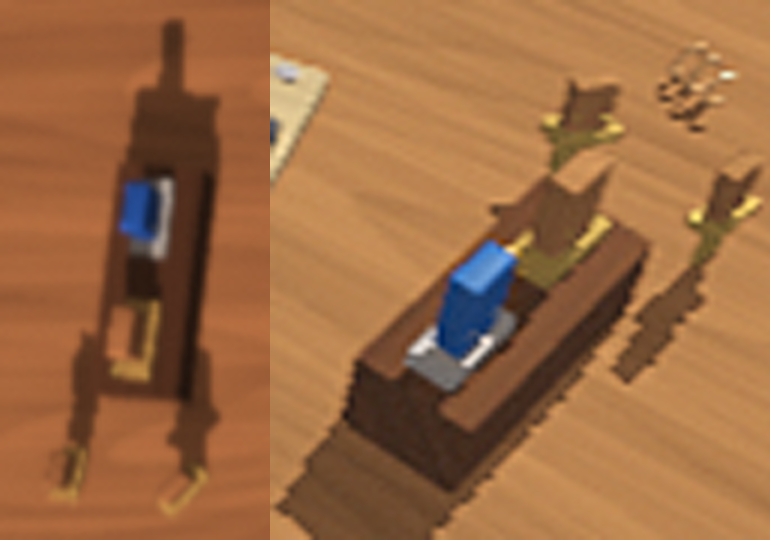

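View pics/z3.png

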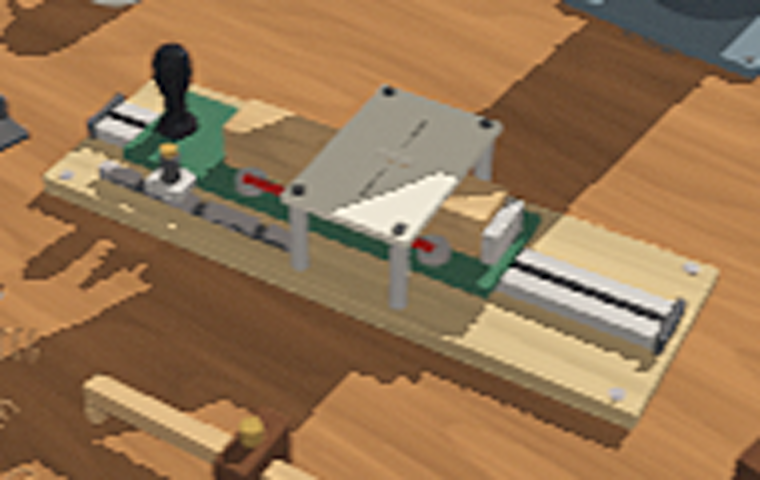

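```bash
cat > h.py <<'E'
import numpy as np,cv2
from scipy.spatial.transform import Rotation as R
def pts(c,u,v,z):
    "rays through pixels onto plane height z"
    K=c["intrinsics"];u=np.asarray(u,float);v=np.asarray(v,float)
    d=np.stack([(u-K[0,2])/K[0,0],(v-K[1,2])/K[1,1],np.ones_like(u)],-1)
    d=R.from_quat(c["orientation"]).apply(d.reshape(-1,3)); o=np.asarray(c["xyz"])
    return o+d*((z-o[2])/d[:,2])[:,None]
def cloud(c):
    K=c["intrinsics"];v,u=np.mgrid[:400,:640];z=c["z_map"].astype(float)
    p=np.stack([(u-K[0,2])/K[0,0]*z,(v-K[1,2])/K[1,1]*z,z],-1)
    return (R.from_quat(c["orientation"]).apply(p.reshape(-1,3))+c["xyz"]).reshape(400,640,3)
def proj(c,p):
    q=R.from_quat(c["orientation"]).inv().apply(np.atleast_2d(p)-c["xyz"]);K=c["intrinsics"]
    return np.stack([q[:,0]/q[:,2]*K[0,0]+K[0,2],q[:,1]/q[:,2]*K[1,1]+K[1,2]],-1)
E
python3 - <<'E'
from h import *
for n in("top","scene"):
    c=dict(np.load(n+"0.npz"));P=cloud(c);z=P[...,2];f=c["frame"].astype(int)
    hsv=cv2.cvtColor(c["frame"],cv2.COLOR_RGB2HSV).astype(int)
    box={"top":(180,285,230,425),"scene":(150,270,245,435)}[n]
    B=np.zeros((400,640),bool);B[box[0]:box[1],box[2]:box[3]]=1
    print(n,"bench z",np.median(z[100:300,150:500]))
    m=B&(z>90)&(z<102)
    k,l,s,ce=cv2.connectedComponentsWithStats(m.astype(np.uint8));i=1+np.argmax(s[1:,4]);m=l==i
    print("plate px",s[i],"z",np.median(z[m]))
    u0=cv2.findContours(m.astype(np.uint8),0,1)[0]; ct=max(u0,key=cv2.contourArea)
    v,u=np.nonzero(m);p=pts(c,u,v,96)
    r=cv2.minAreaRect(p[:,:2].astype(np.float32));print("plate rect",r,"mean",p.mean(0))
    # dark slot in plate
    # knob
    m=B&(z>100)&(z<140)&(hsv[...,2]<60)
    v,u=np.nonzero(m);print("knob px",len(u),u.mean(),v.mean(),"top z",z[m].max(),P[m].mean(0))
    # base
    m=B&(z>5)&(z<60)
    v,u=np.nonzero(m)
    # blue grip
    B2=np.zeros((400,640),bool)
    b2={"top":(180,300,165,225),"scene":(205,295,415,505)}[n];B2[b2[0]:b2[1],b2[2]:b2[3]]=1
    m=B2&(hsv[...,0]>100)&(hsv[...,0]<130)&(hsv[...,1]>120);v,u=np.nonzero(m);print("blue",len(u),u.mean(),v.mean(),P[m].mean(0),z[m].max())
    m=B2&(z>30);v,u=np.nonzero(m);q=P[m];print("stand>30",q.mean(0),q.min(0),q.max(0),cv2.minAreaRect(q[np.abs(q[:,2]-46)<5][:,:2].astype(np.float32)))
    m=B2&(z>70)&~((hsv[...,0]>100)&(hsv[...,0]<130));v,u=np.nonzero(m);q=P[m];print("brown",len(q),q.mean(0),q.max(0),q.min(0), u.mean(),v.mean())
    t=m&(z>97);v,u=np.nonzero(t);print(" top of it",len(u),P[t].mean(0) if len(u) else 0)
E
```

```text
top bench z 2.2979425857070055
plate px [ 297  202   46   60 1783] z 96.65567147535194
plate rect ((509.879638671875, -12.234886169433594), (166.7778778076172, 114.40573120117188), 9.624750137329102) mean [508.88379518 -12.79626352  96.        ]
knob px 105 388.06666666666666 217.17142857142858 top z 137.37936323431768 [ 542.60876682 -218.57015795  123.26634418]
blue 79 195.60759493670886 226.45569620253164 [531.43199479 361.71225252  97.01024579] 109.58877920134523
stand>30 [468.34717034 357.21067413  90.75828628] [274.66596878 -23.85131142  30.03500463] [ 575.52812303  432.6011537  1610.69255809] ((459.2783508300781, 363.9044494628906), (85.94938659667969, 226.7629852294922), 84.23372650146484)
brown 124 [408.38640572 281.24996477 436.64603537] [ 550.16727169  421.66414271 1610.69255809] [274.66596878 -23.85131142  70.24122747] 193.69354838709677 250.69354838709677
 top of it 86 [394.26638177 241.98051846 593.0553571 ]
scene bench z 0.7952778438872201
plate px [ 316  171   55   41 1200] z 96.1523156755323
plate rect ((510.9606018066406, -8.01715087890625), (172.79849243164062, 113.38445281982422), 9.413409233093262) mean [513.52428399  -6.86721309  96.        ]
knob px 83 289.03614457831327 166.50602409638554 top z 129.6339418768291 [ 548.91069753 -210.2384649   117.07762331]
blue 143 448.5104895104895 254.35664335664336 [542.04945507 368.00475364  88.52682429] 103.84934795483025
stand>30 [498.19998777 378.35849362  70.34163418] [331.90513225 221.37357175  30.01819607] [1262.32473204  552.32893054  860.93190635] ((460.6855773925781, 368.6169738769531), (93.14759063720703, 225.3892059326172), 81.95381927490234)
brown 154 [594.46706286 405.88211719 220.84599046] [1262.32473204  552.32893054  860.93190635] [434.86789824 365.66436945  70.02566416] 464.72727272727275 240.74675324675326
 top of it 82 [711.25191431 431.38170784 341.72531264]
```

Run:
```python
from h import *
def blobs(n,box,thr):
    c=dict(np.load(n+"0.npz"));r0,r1,c0,c1=box
    g=cv2.cvtColor(c["frame"],cv2.COLOR_RGB2GRAY)[r0:r1,c0:c1].astype(np.float32)
    P=cloud(c)
    pm=((P[r0:r1,c0:c1,2]>88)&(P[r0:r1,c0:c1,2]<104)).astype(np.uint8)
    l=cv2.connectedComponents(pm)[1]
    hull=np.zeros_like(pm);k,l,s,_=cv2.connectedComponentsWithStats(pm);i=1+np.argmax(s[1:,4])
    ct=max(cv2.findContours((l==i).astype(np.uint8),0,1)[0],key=cv2.contourArea)
    cv2.fillConvexPoly(hull,cv2.convexHull(ct),1)
    bg=cv2.medianBlur(g.astype(np.uint8),15).astype(np.float32)
    w=np.clip(bg-g-thr,0,None)*cv2.erode(hull,np.ones((2,2)))
    k,l,s,_=cv2.connectedComponentsWithStats((w>0).astype(np.uint8))
    for i in range(1,k):
        m=l==i;ww=w*m
        if ww.sum()<30: continue
        v,u=np.mgrid[r0:r1,c0:c1];U=(u*ww).sum()/ww.sum();V=(v*ww).sum()/ww.sum()
        print(n,"px %.2f %.2f n=%d w=%.0f"%(U,V,m.sum(),ww.sum()),pts(c,[U],[V],96)[0].round(1))
blobs("top",(195,270,290,350),15)
blobs("scene",(165,220,310,378),12)
```

```text
top px 329.36 204.75 n=6 w=112 [590.  -44.5  96. ]
top px 300.87 210.22 n=7 w=116 [574.8  42.8  96. ]
top px 317.44 219.96 n=13 w=72 [543.6  -7.2  96. ]
top px 337.44 217.53 n=22 w=498 [549.8 -68.1  96. ]
top px 297.10 225.87 n=31 w=1269 [526.7  54.8  96. ]
top px 319.68 231.17 n=45 w=733 [509.  -13.3  96. ]
top px 299.14 237.30 n=51 w=703 [491.7  49.   96. ]
top px 321.53 241.50 n=12 w=64 [477.5 -18.3  96. ]
top px 341.45 242.71 n=16 w=548 [472.5 -78.2  96. ]
top px 301.75 250.46 n=27 w=635 [451.7  41.6  96. ]
top px 338.75 252.13 n=22 w=580 [444.3 -69.3  96. ]
top px 309.43 257.47 n=7 w=122 [430.2  18.9  96. ]
scene px 342.00 172.64 n=5 w=365 [441.6 -67.8  96. ]
scene px 349.06 182.02 n=15 w=193 [467.5 -18.5  96. ]
scene px 365.92 180.53 n=6 w=357 [426.4  19.6  96. ]
scene px 337.00 196.04 n=17 w=240 [547.9  -4.8  96. ]
scene px 359.88 195.09 n=11 w=193 [499.1  47.8  96. ]
scene px 319.44 197.21 n=10 w=417 [586.9 -43.7  96. ]
scene px 341.30 197.47 n=5 w=30 [544.8   9.9  96. ]
scene px 353.43 202.76 n=7 w=113 [541.1  54.   96. ]
scene px 344.29 206.61 n=12 w=809 [572.8  43.1  96. ]
scene px 348.63 209.37 n=2 w=41 [574.4  60.8  96. ]
```

Both cameras agree within 2–3 mm: slot at about (508.3, -12.8), yaw about 9.5°. That puts the knob at a travel of about 35 mm. Next I push.

```bash
cat >> h.py <<'E'
YAW=np.radians(9.5);O=np.array([508.3,-12.8])
def jw(x,y,z): return [O[0]+x*np.cos(YAW)-y*np.sin(YAW),O[1]+x*np.sin(YAW)+y*np.cos(YAW),z]
def q(a): return R.from_euler('z',a)*R.from_euler('x',np.pi)
def quat(a): return q(a).as_quat().tolist()
E
python3 - <<'E'
from h import *
from bench import ctrl
ctrl.move_gripper(0.0)
print(ctrl.ik(jw(0,-277,200),quat(YAW)))
ctrl.move_ptp(jw(0,-277,200),quat(YAW));print(ctrl.current_t(),ctrl.current_joint_pos())
ctrl.move_l(jw(0,-277,102),feed=150,force_limit=8)
f0=ctrl.current_wrist_force();print(ctrl.current_t(),ctrl.current_ee_pos(),f0)
h=ctrl.move_l(jw(0,-230,102),feed=40,force_limit=5)
print(h,ctrl.current_t(),ctrl.current_ee_pos(),ctrl.current_wrist_force())
p=np.array(ctrl.current_ee_pos())[:2]-O;print("jig",p@[np.cos(YAW),np.sin(YAW)],p@[-np.sin(YAW),np.cos(YAW)])
for n in("scene","top"):
    c=ctrl.camera(n); cv2.imwrite(f"pics/{n}1.png",c["frame"][:,:,::-1]); np.savez(f"{n}1.npz",**c)
a=cv2.imread("pics/top1.png");b=cv2.imread("pics/scene1.png")
cv2.imwrite("pics/z4.png",np.vstack([cv2.resize(a[190:270,270:430],None,fx=4,fy=3.5)[:,:640],cv2.resize(b[130:210,245:405],None,fx=4,fy=3.5)]))
E
```

```text
[ 0.47498858  0.53504871 -0.09877592  1.64269978  0.06112654  0.96685899
 -1.04978697]
3.1917 [ 0.47635232  0.53495579 -0.09733201  1.64253634  0.06138106  0.96690115
 -1.04945288]
3.9917 [ 554.58686134 -286.51724442  102.84842771] [ 0.36048703 -0.76535034  0.88522586]
True 4.7917 [ 548.42046713 -253.96343376  101.66380187] [0.04403349 0.40164543 0.08869861]
jig -0.2332083093417913 -244.47780937878312
```

View pics/z4.png

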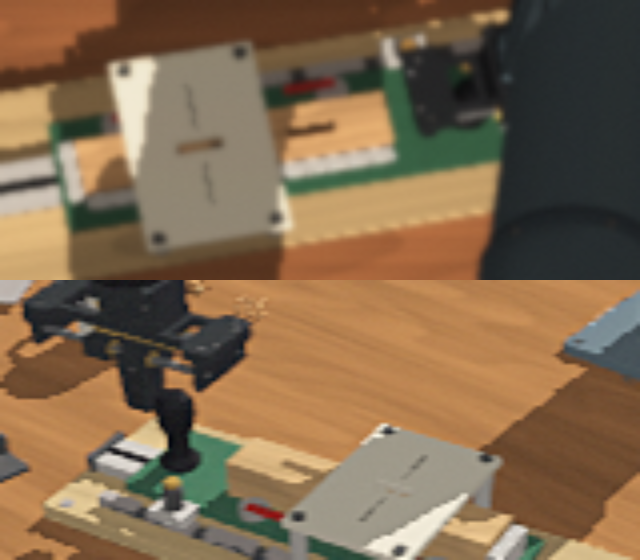

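Contact came at jig y -244.5, which matches the expected travel of about 35. The lower view shows the fingers behind the bulb at about (175,400). I'll continue pushing slowly.

Run:
```python
from h import *
from bench import ctrl
jy=lambda:(np.array(ctrl.current_ee_pos())[:2]-O)@[-np.sin(YAW),np.cos(YAW)]
fy=lambda:np.array(ctrl.current_wrist_force())[:2]@[-np.sin(YAW),np.cos(YAW)]
for y in (-230,-226,-224,-222.5):
    ctrl.move_l(jw(0,y,102),feed=25);print(ctrl.current_t(),"jy %.1f F %.2f"%(jy(),fy()))
c=ctrl.camera("top");np.savez("top2.npz",**c);cv2.imwrite("pics/top2.png",c["frame"][:,:,::-1])
a=c["frame"][:,:,::-1]
s=ctrl.camera("scene");b=s["frame"][:,:,::-1]
cv2.imwrite("pics/z5.png",np.vstack([cv2.resize(a[190:270,270:430],None,fx=4,fy=3.5),cv2.resize(b[130:210,245:405],None,fx=4,fy=3.5)]))
```

```text
5.6583 jy -232.1 F -5.63
5.9667 jy -227.5 F -6.01
6.2167 jy -225.4 F -5.03
6.4667 jy -223.8 F -4.91
```

View pics/z5.png

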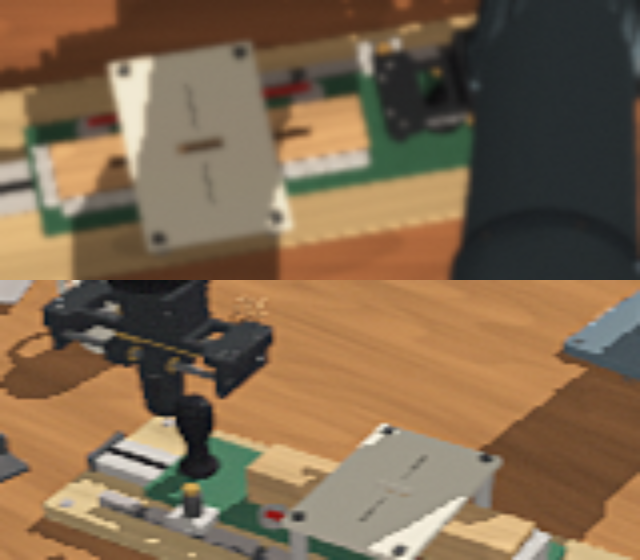

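Run:
```python
from h import *
from bench import ctrl
jy=lambda:(np.array(ctrl.current_ee_pos())[:2]-O)@[-np.sin(YAW),np.cos(YAW)]
fy=lambda:np.array(ctrl.current_wrist_force())[:2]@[-np.sin(YAW),np.cos(YAW)]
y=-222.5
while y<-217.5:
    y+=0.7
    ctrl.move_l(jw(0,y,102),feed=15);ctrl.hold(0.05);F=fy();print(ctrl.current_t(),"cmd %.1f jy %.1f F %.2f"%(y,jy(),F))
    if F>-2.0: break
```

```text
6.8667 cmd -221.8 jy -223.0 F -5.23
7.1667 cmd -221.1 jy -222.2 F -5.70
7.4667 cmd -220.4 jy -220.1 F -2.74
7.7667 cmd -219.7 jy -218.7 F 0.46
```

The force rose and then dropped to zero at about -220, so the ball has dropped in. I'll back off, clear the view and check.

Run:
```python
from h import *
from bench import ctrl
ctrl.move_l(jw(0,-245,104),feed=120)
ctrl.move_l(jw(0,-245,230),feed=250)
ctrl.move_gripper(1.0)
ctrl.move_ptp([430,190,260],quat(0));print(ctrl.current_t(),ctrl.current_ee_pos())
for n in("scene","top"):
    c=ctrl.camera(n); cv2.imwrite(f"pics/{n}3.png",c["frame"][:,:,::-1]); np.savez(f"{n}3.npz",**c)
    P=cloud(c);z=P[...,2];hsv=cv2.cvtColor(c["frame"],cv2.COLOR_RGB2HSV).astype(int)
    B=np.zeros((400,640),bool);b={"top":(190,240,350,425),"scene":(150,200,265,320)}[n];B[b[0]:b[1],b[2]:b[3]]=1
    for k in("0","3"):
        cc=dict(np.load(n+k+".npz"));z=cloud(cc)[...,2];h=cv2.cvtColor(cc["frame"],cv2.COLOR_RGB2HSV)
        m=B&(z>100)&(z<145)&(h[...,2]<60);v,u=np.nonzero(m);p=pts(cc,[u.mean()],[v.mean()],115)[0]
        print(n,k,len(u),u.mean(),v.mean(),p,"jig y",(p[:2]-O)@[-np.sin(YAW),np.cos(YAW)])
a=cv2.imread("pics/top3.png");b=cv2.imread("pics/scene3.png")
cv2.imwrite("pics/z6.png",np.vstack([cv2.resize(a[190:270,240:430],None,fx=4,fy=3.5),cv2.resize(b[140:220,245:435],None,fx=4,fy=3.5)]))
```

```text
11.7833 [430.64516749 189.15047526 259.96984654]
scene 0 81 287.4320987654321 166.25925925925927 [ 549.24094235 -217.49519747  115.        ] jig y -208.64513048541397
scene 3 84 294.4642857142857 169.07142857142858 [ 545.98345668 -187.91644745  115.        ] jig y -178.93439501569557
top 0 103 389.11650485436894 216.95145631067962 [ 544.69565336 -222.88781697  115.        ] jig y -213.2136043864583
top 3 104 379.99038461538464 218.71153846153845 [ 539.92279745 -195.22427229  115.        ] jig y -185.1417001394492
```

View pics/z6.png

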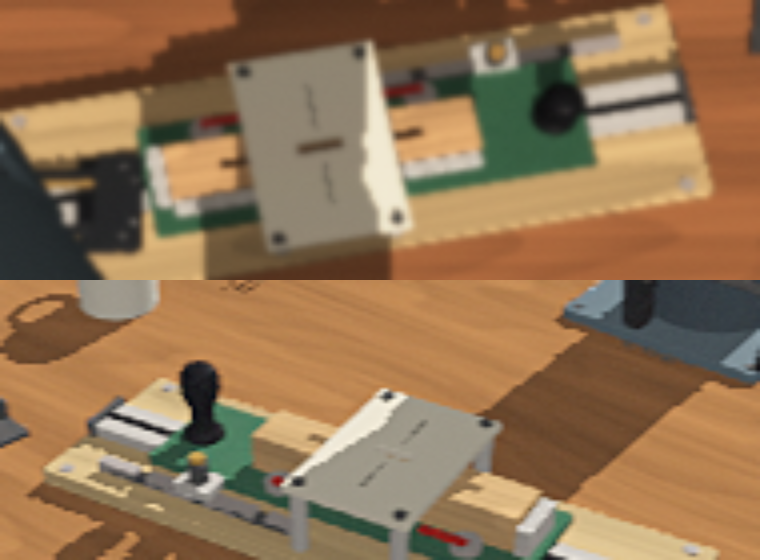

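View pics/top3.png

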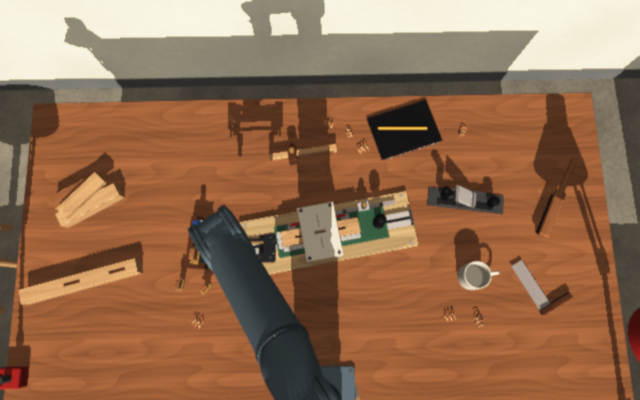

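The top view puts the knob at jig y -185.1, so travel is 60, and the two outer mortises are symmetric about the plate. Next I locate the brass gauge from the first pictures.

```bash
python3 - <<'E'
from h import *
for n,b in(("top",(185,290,180,218)),("scene",(205,295,415,505))):
    c=dict(np.load(n+"0.npz"));P=cloud(c);z=P[...,2];ok=c["z_map"]>0
    hsv=cv2.cvtColor(c["frame"],cv2.COLOR_RGB2HSV).astype(int)
    B=np.zeros((400,640),bool);B[b[0]:b[1],b[2]:b[3]]=1
    blue=(hsv[...,0]>100)&(hsv[...,0]<130)&(hsv[...,1]>120)
    for nm,m in(("blue",B&ok&(z>90)&(z<115)&blue),("brown",B&ok&(z>80)&(z<115)&~blue),("top brown",B&ok&(z>96)&(z<115)&~blue)):
        v,u=np.nonzero(m)
        if len(u)<4: print(n,nm,len(u));continue
        p=pts(c,u,v,101);print(n,nm,len(u),"px",u.mean().round(2),v.mean().round(2),u.min(),u.max(),v.min(),v.max(),"z",z[m].mean().round(1),"at101",p.mean(0).round(1),cv2.minAreaRect(p[:,:2].astype(np.float32)))
    m=B&ok&(z>41)&(z<51);v,u=np.nonzero(m);p=pts(c,u,v,46);print(n,"stand",len(u),cv2.minAreaRect(p[:,:2].astype(np.float32)),u.min(),u.max(),v.min(),v.max())
    m=B&(hsv[...,0]>20)&(hsv[...,0]<32)&(hsv[...,1]>90)&(hsv[...,2]>110);v,u=np.nonzero(m)
    for s in ((z>45)&(z<70),):
        v,u=np.nonzero(m&s);print(n,"brass",len(u),u.min(),u.max(),v.min(),v.max(),z[m&s].mean())
E
python3 - <<'E'
import cv2,numpy as np
a=cv2.imread("pics/top0.png")
b=cv2.imread("pics/scene0.png")
x=cv2.resize(a[215:275,180:220],None,fx=9,fy=9,interpolation=cv2.INTER_NEAREST)
y=cv2.resize(b[225:285,425:475],None,fx=8,fy=9,interpolation=cv2.INTER_NEAREST)
cv2.imwrite("pics/z7.png",np.hstack([x,y]))
E
```

```text
top blue 65 px 195.09 226.02 192 198 221 231 z 100.8 at101 [532.2 362.3 101. ] ((532.2268676757812, 362.43341064453125), (18.0889949798584, 30.56629753112793), 88.75211334228516)
top brown 87 px 192.48 250.39 188 199 220 259 z 98.3 at101 [458.6 367.8 101. ] ((491.7713928222656, 364.33978271484375), (22.265277862548828, 118.23748016357422), 84.54045867919922)
top top brown 66 px 191.71 250.15 188 197 220 258 z 101.5 at101 [459.4 370.2 101. ] ((493.16473388671875, 366.8166198730469), (17.068864822387695, 115.9346694946289), 84.54045867919922)
top stand 584 ((460.61383056640625, 367.29742431640625), (85.33535766601562, 225.16090393066406), 86.47343444824219) 180 210 216 289Traceback (most recent call last):
  File "<stdin>", line 14, in <module>
    return umr_minimum(a, axis, None, out, keepdims, initial, where)
ValueError: zero-size array to reduction operation minimum which has no identity
```

View pics/z7.png

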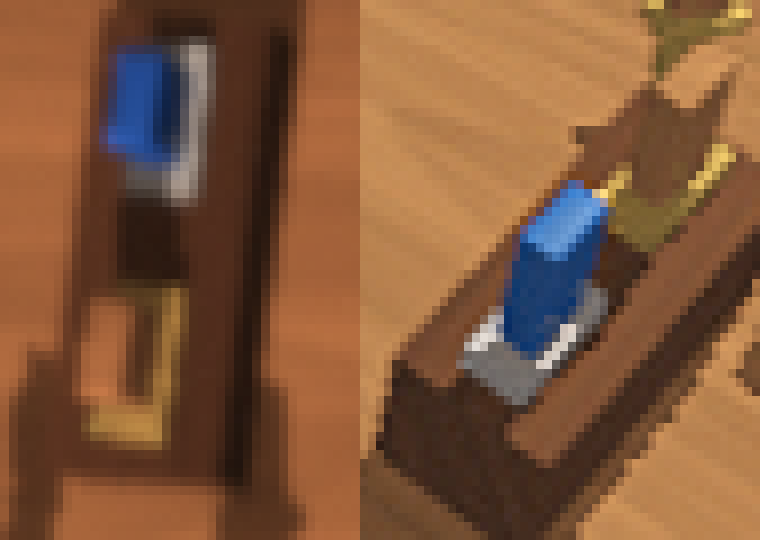

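```bash
python3 - <<'E'
from h import *
from scipy import ndimage
C={}
for n,b in(("top",(238,268,180,218)),("scene",(210,262,455,510))):
    c=dict(np.load(n+"0.npz"));P=cloud(c);z=P[...,2];ok=c["z_map"]>0
    B=np.zeros((400,640),bool);B[b[0]:b[1],b[2]:b[3]]=1
    hsv=cv2.cvtColor(c["frame"],cv2.COLOR_RGB2HSV).astype(int)
    blue=(hsv[...,0]>100)&(hsv[...,0]<130)
    m=B&ok&(z>94)&(z<112)&~blue;v,u=np.nonzero(m);p=pts(c,u,v,101)[:,:2]
    print(n,"grip top",len(u),u.mean(),v.mean(),p.mean(0),cv2.minAreaRect(p.astype(np.float32)),z[m].mean())
    m=B&ok&(z>60)&(z<112)&~blue;v,u=np.nonzero(m);print(" all grip",len(u),P[m].mean(0),P[m].min(0),P[m].max(0))
c=dict(np.load("top0.npz"))
print("eye: brown,blue",pts(c,[191.4,194.2],[253.4,226.2],101))
# stand top edges from zoom: left edge & right edge
z=lambda x,y:(180+x/9-.5,215+y/9-.5)
e=[z(105,10),z(62,470),z(272,10),z(225,480)]
print("stand corners",pts(c,[a[0] for a in e],[a[1] for a in e],46))
# shoulder corners: brass at z 56
e=[z(85,445),z(168,445),z(187,288)]
print("brass shoulder",pts(c,[a[0] for a in e],[a[1] for a in e],56))
e=[z(83,402),z(122,402),z(134,300),z(93,300)]
print("brass grip top",pts(c,[a[0] for a in e],[a[1] for a in e],101))
c=dict(np.load("scene0.npz"))
z=lambda x,y:(425+x/8-.5,225+y/9-.5)
e=[z(290,95),z(338,105),z(375,70-5),z(330,48)]
print("scene guess",pts(c,[a[0] for a in e],[a[1] for a in e],101))
E
python3 - <<'E'
import cv2,numpy as np
b=cv2.imread("pics/scene0.png")
cv2.imwrite("pics/z8.png",cv2.resize(b[215:265,450:505],None,fx=12,fy=11,interpolation=cv2.INTER_NEAREST))
E
```

```text
top grip top 61 191.44262295081967 253.0655737704918 [450.5443515  370.69233256] ((450.7577819824219, 370.5310363769531), (16.787277221679688, 31.188549041748047), 82.40435791015625) 101.3584581330064
 all grip 105 [449.48043517 368.23529946  90.7277066 ] [424.43045131 358.15437831  60.11405606] [470.33132858 384.88478337 108.40737453]
scene grip top 66 466.1363636363636 234.56060606060606 [456.97025996 375.67947766] ((481.745849609375, 372.9341735839844), (17.408456802368164, 93.0262222290039), 84.5976333618164) 99.8496988528271
 all grip 204 [430.88305453 378.46379096  81.08797145] [340.78777757 334.45613361  60.20962162] [525.39304242 430.34726201 103.80100341]
eye: brown,blue [[449.53497528 370.78846042 101.        ]
 [531.6397157  364.98785766 101.        ]]
stand corners [[574.92350681 389.71791856  46.        ]
 [415.15163411 399.25039988  46.        ]
 [573.66045905 331.47752897  46.        ]
 [410.51944992 343.48231988  46.        ]]
brass shoulder [[422.55947335 389.02155703  56.        ]
 [421.9395387  360.82128616  56.        ]
 [475.46955105 355.89676618  56.        ]]
brass grip top [[432.49541011 378.20208981 101.        ]
 [432.21238355 365.31058041 101.        ]
 [466.03304867 362.39154347 101.        ]
 [466.33102065 376.0064309  101.        ]]
scene guess [[468.17590556 365.19398707 101.        ]
 [461.80304428 379.55163782 101.        ]
 [437.71703197 382.1334829  101.        ]
 [440.56347112 367.11926404 101.        ]]
```

View pics/z8.png

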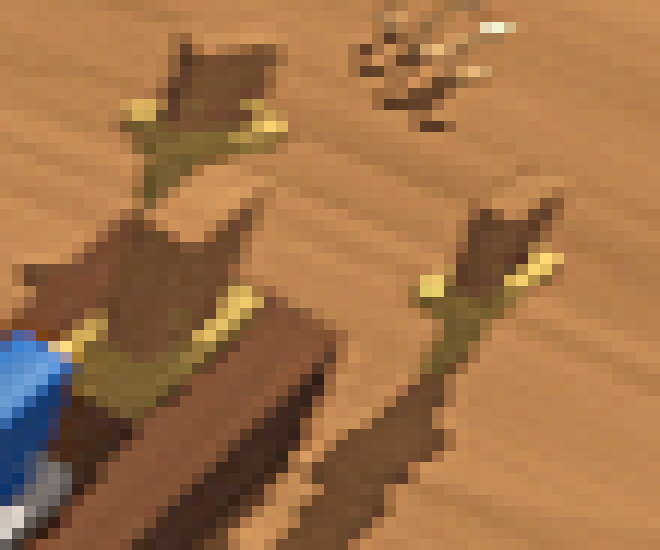

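The brass grip's top face is at (450.5, 370.7), measuring 31×17 mm at height 101. The stand yaw is about -4.3°, and this agrees with the stand centre minus 42 mm. The two gauges on the bench are visibly smaller. Next I check joint choices and grasp.

Run:
```python
from h import *
from bench import ctrl
d=np.radians
for a in(-4.5,-80.5,175.5,99.5):
    for p in ([450.5,371,62],jw(0,0,200)): print(a,np.round(ctrl.ik(p,quat(d(a))),2) if ctrl.ik(p,quat(d(a))) is not None else None)
a=d(-4.5)
ctrl.move_ptp([450.5,371,170],quat(a))
print(ctrl.current_t())
h=ctrl.move_l([450.5,371,62],feed=120,force_limit=8);ctrl.hold(0.2)
print(h,ctrl.current_t(),ctrl.current_ee_pos(),ctrl.current_wrist_force())
c=ctrl.camera("scene");cv2.imwrite("pics/z9.png",cv2.resize(c["frame"][180:290,400:510,::-1],None,fx=5,fy=5))
```

```text
-4.5 [-0.52  0.69 -0.33  1.81  0.33  0.7  -2.69]
-4.5 [ 0.09  0.36 -0.18  1.94  0.08  0.86 -1.79]
-80.5 [-0.04  0.99 -1.08  1.78  1.01  1.05  1.78]
-80.5 [-0.64  0.42  0.73  1.98 -0.36  0.87 -2.69]
175.5 [-0.2   0.83 -0.8   1.79  0.77  0.87  0.12]
175.5 [ 0.5   0.44 -0.71  1.91  0.36  0.92  1.11]
99.5 [-0.36  0.74 -0.56  1.8   0.54  0.76 -1.04]
99.5 [ 0.32  0.39 -0.47  1.92  0.22  0.88 -0.1 ]
12.7083
False 13.9583 [450.88682966 371.29542037  62.68423443] [0.84851296 0.68833373 0.21049582]
```

View pics/z9.png

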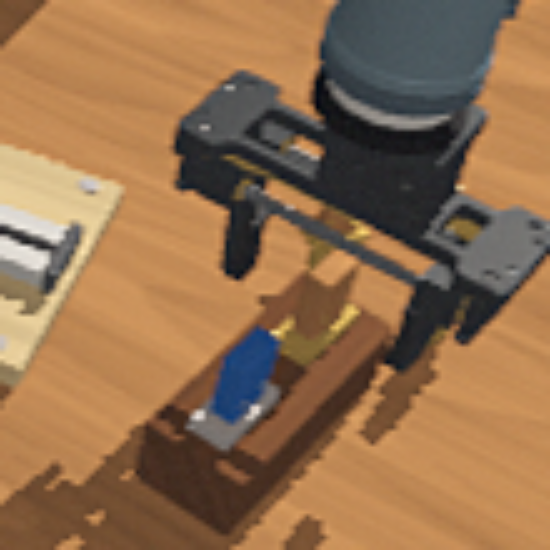

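Fingers at (240,240) and (405,320) straddle the brown grip at (325,290). Close and lift.

Run:
```python
from h import *
from bench import ctrl
ctrl.move_gripper(0.0);print(ctrl.current_t(),"w",ctrl.current_gripper_width()*88,ctrl.current_wrist_force())
a=np.radians(-4.5)
p=ctrl.current_ee_pos()
ctrl.move_l([p[0],p[1],80],feed=40);print(ctrl.current_wrist_force())
ctrl.move_l([p[0],p[1],180],feed=150);print(ctrl.current_t(),ctrl.current_ee_pos(),ctrl.current_gripper_width()*88,ctrl.current_wrist_force())
b=np.radians(99.5)
ctrl.move_ptp(jw(0,0,190),quat(b));ctrl.hold(0.3)
print(ctrl.current_t(),ctrl.current_ee_pos(),jw(0,0,190),ctrl.current_joint_pos())
for n in("scene","top"):
    c=ctrl.camera(n); cv2.imwrite(f"pics/{n}4.png",c["frame"][:,:,::-1]); np.savez(f"{n}4.npz",**c)
s=cv2.imread("pics/scene4.png");t=cv2.imread("pics/top4.png")
cv2.imwrite("pics/z10.png",np.hstack([cv2.resize(s[120:220,300:400],(560,560)),cv2.resize(s[220:290,410:470],(240,560))]))
```

```text
15.0917 w 15.756451653584065 [ 0.89548155  0.64121289 -1.18916644]
[ 0.33326062  0.35447804 -1.59890476]
16.5083 [450.00313273 370.6777719  179.05538004] 15.534046458922267 [ 0.61414818  0.05687164 -2.47003709]
18.8417 [508.34834312 -12.53500793 190.03588383] [np.float64(508.3), np.float64(-12.8), 190] [ 0.51289957  0.46039086 -0.72618677  1.92103579  0.385293    0.90269441
 -0.23907414]
```

View pics/z10.png

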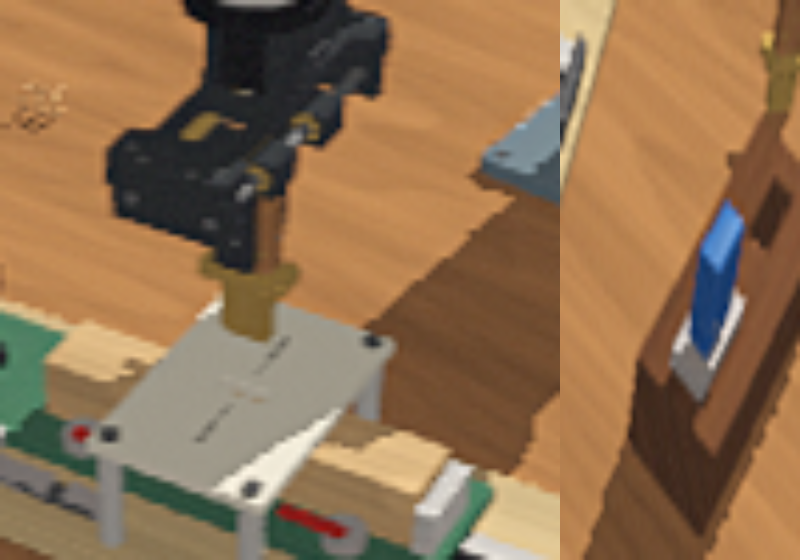

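View pics/top4.png

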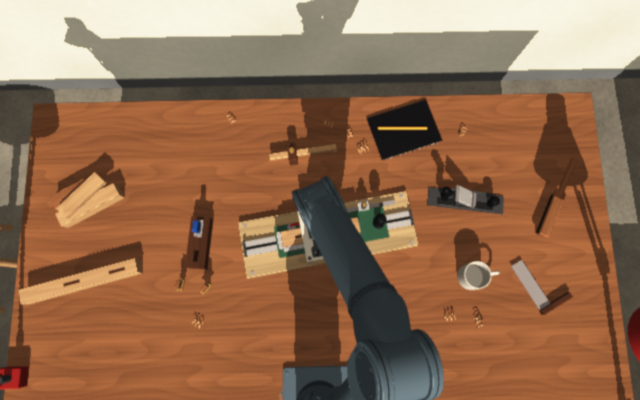

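Run:
```python
from h import *
from bench import ctrl
b=np.radians(99.5)
ctrl.move_l(jw(0,0,164),quat(b),feed=80);ctrl.hold(0.3)
e=np.array(ctrl.current_ee_pos());rot=R.from_quat(ctrl.current_eef_rot());print(ctrl.current_t(),e,rot.as_matrix().round(4).tolist())
c=ctrl.camera("scene");np.savez("scene5.npz",**c,ee=e,rot=rot.as_quat())
f=c["frame"][:,:,::-1]
r0,c0=150,315;S=11
im=cv2.resize(f[r0:r0+54,c0:c0+72],None,fx=S,fy=S,interpolation=cv2.INTER_NEAREST)
im0=im.copy()
# predicted gauge outline points: tool x axis = blade width, tool y thickness
og=e-np.array([0,0,16.7])
X=rot.as_matrix()[:,0];Y=rot.as_matrix()[:,1]
def dr(pt,col):
    u,v=proj(c,pt)[0];cv2.circle(im,(int((u-c0+.5)*S),int((v-r0+.5)*S)),3,col,-1)
for sx in(-1,1):
  for sy in(-1,1):
    dr(og+X*15.5*sx+Y*3*sy,(255,0,0));dr(og+X*15.5*sx+Y*3*sy-[0,0,40],(255,0,255))
    dr(og+X*26*sx+Y*12*sy,(0,0,255));dr(og+X*26*sx+Y*12*sy+[0,0,10],(0,255,0))
    dr(jw(4.25*sx,17*sy,96),(0,255,255))
cv2.imwrite("pics/z11.png",im)
cv2.imwrite("pics/z11b.png",im0)
```

```text
19.7167 [508.54564634 -12.76830093 164.31684615] [[-0.1651, 0.9863, 0.0007], [0.9863, 0.1651, -0.0], [-0.0001, 0.0006, -1.0]]
```

View pics/z11.png

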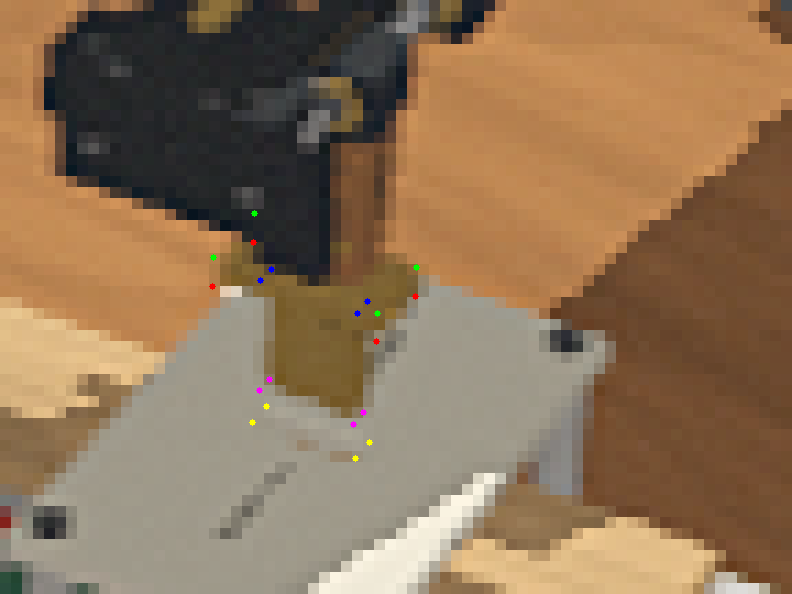

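View pics/z11b.png

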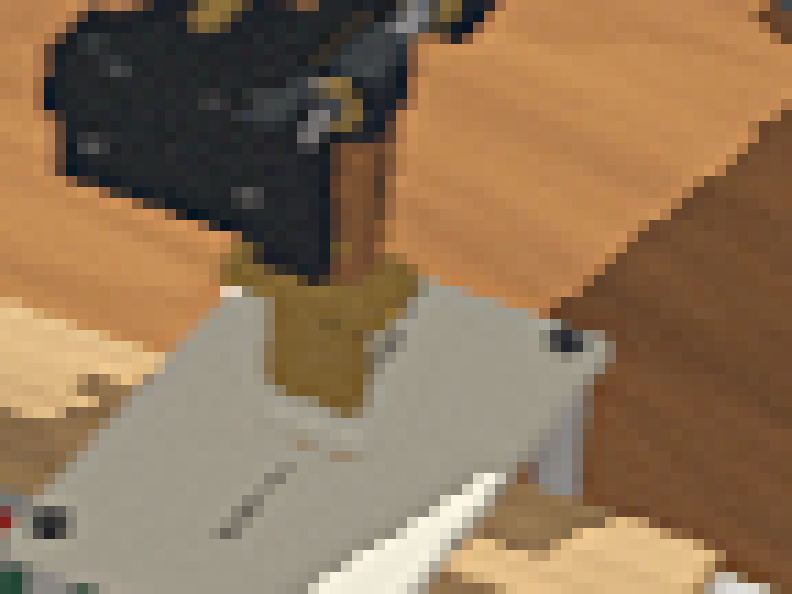

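Gauge and slot in the same scene picture agree within about 0.5 mm along the slot. Blade tip is at about (268–368, 385–415) and slot mouth at about (262–365, 400–455). I'll lower it gently with a force limit.

```bash
cat > low.py <<'E'
from h import *
from bench import ctrl
import sys
dx,dy=float(sys.argv[1]),float(sys.argv[2])
b=np.radians(99.5)
ctrl.move_l(jw(dx,dy,160),quat(b),feed=40);ctrl.hold(0.2);f0=np.array(ctrl.current_wrist_force())
h=ctrl.move_l(jw(dx,dy,110),quat(b),feed=25,force_limit=5)
ctrl.hold(0.1)
M=np.array([[np.cos(YAW),np.sin(YAW),0],[-np.sin(YAW),np.cos(YAW),0],[0,0,1]])
e=np.array(ctrl.current_ee_pos());e[:2]-=O
print(h,ctrl.current_t(),"jig",(M@e).round(2),"dF",(M@(np.array(ctrl.current_wrist_force())-f0)).round(2),"T",np.round(ctrl.current_wrist_torque(),3),ctrl.current_gripper_width()*88)
E
python3 low.py 0 0
```

```text
True 22.0583 jig [4.00e-02 1.00e-02 1.12e+02] dF [-1.11  0.77  7.42] T [-0.105 -0.026 -0.025] 15.566885611253088
```

It stopped at TCP z 112.0 with 7.4 N upward, against an expected seated height of about 112.7. Check before letting go.

Run:
```python
from h import *
from bench import ctrl
c=ctrl.camera("scene")
cv2.imwrite("pics/z12.png",cv2.resize(c["frame"][150:215,305:395,::-1],None,fx=8,fy=8,interpolation=cv2.INTER_NEAREST))
```

```text
(no output)
```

View pics/z12.png

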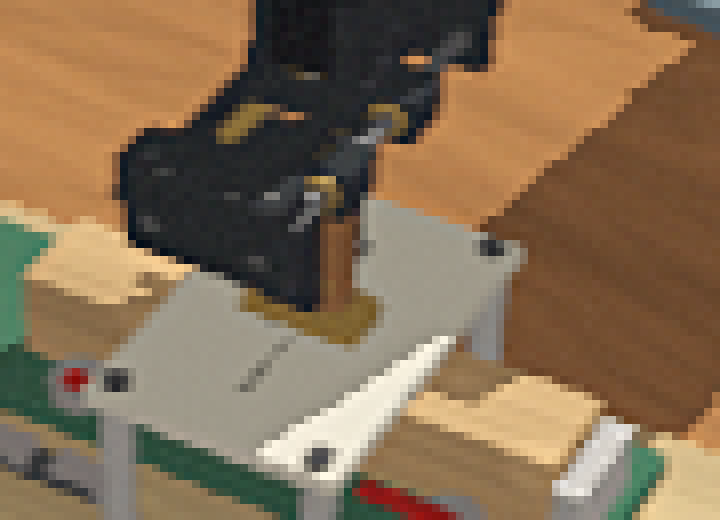

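The brass shoulder bar (240–380, 290–345) lies on the plate and no blade is visible. Release, retreat and verify.

Run:
```python
from h import *
from bench import ctrl
ctrl.move_gripper(0.6);print(ctrl.current_gripper_width())
p=ctrl.current_ee_pos()
ctrl.move_l([p[0],p[1],240],feed=120)
ctrl.move_ptp([450,250,330],quat(np.radians(99.5)));ctrl.hold(0.3);print(ctrl.current_t())
for n in("scene","top"):
    c=ctrl.camera(n); cv2.imwrite(f"pics/{n}6.png",c["frame"][:,:,::-1]); np.savez(f"{n}6.npz",**c)
    P=cloud(c);z=P[...,2];k={"top":(205,262,300,345),"scene":(165,225,318,375)}[n];zz=z[k[0]:k[1],k[2]:k[3]]
    hs=cv2.cvtColor(c["frame"],cv2.COLOR_RGB2HSV)[k[0]:k[1],k[2]:k[3]]
    m=(zz>142)&(zz<165);v,u=np.nonzero(m);print(n,"grip top z",np.median(zz[m]),zz[m].max(),len(u),pts(c,[u.mean()+k[2]],[v.mean()+k[0]],151) if len(u) else 0)
    br=(hs[...,0]>18)&(hs[...,0]<32)&(hs[...,1]>110);print(" brass z pct",np.percentile(zz[br],[10,50,90]),br.sum())
    B=np.zeros((400,640),bool);b={"top":(190,240,350,425),"scene":(150,200,265,320)}[n];B[b[0]:b[1],b[2]:b[3]]=1
    h=cv2.cvtColor(c["frame"],cv2.COLOR_RGB2HSV);m=B&(z>100)&(z<145)&(h[...,2]<60);v,u=np.nonzero(m);print(" knob",len(u),u.mean(),v.mean())
a=cv2.imread("pics/top6.png");b=cv2.imread("pics/scene6.png")
cv2.imwrite("pics/z13.png",np.vstack([cv2.resize(a[190:270,240:430],None,fx=4,fy=3.5),cv2.resize(b[140:220,245:435],None,fx=4,fy=3.5)]))
```

```text
0.6008885039190955
25.4333
scene grip top z 149.5363464986416 154.17196505397692 57 [[511.97346666  -5.82357208 151.        ]]
 brass z pct [ 98.31586915 104.4756082  107.0065958 ] 59
 knob 82 294.5121951219512 168.96341463414635
top grip top z 150.81608425716695 158.1221865760922 67 [[508.13588275 -13.54915984 151.        ]]
 brass z pct [23.26680209 42.67897881 43.70364726] 3
 knob 104 379.99038461538464 218.71153846153845
```

View pics/z13.png

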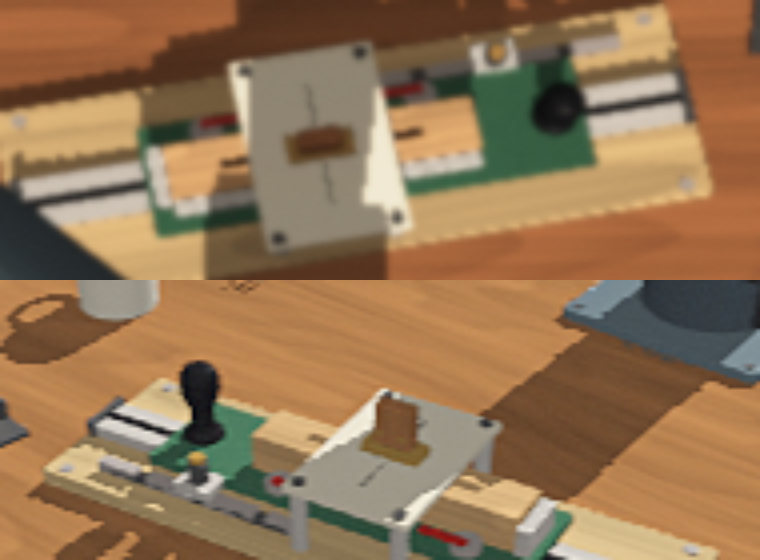

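View pics/scene6.png

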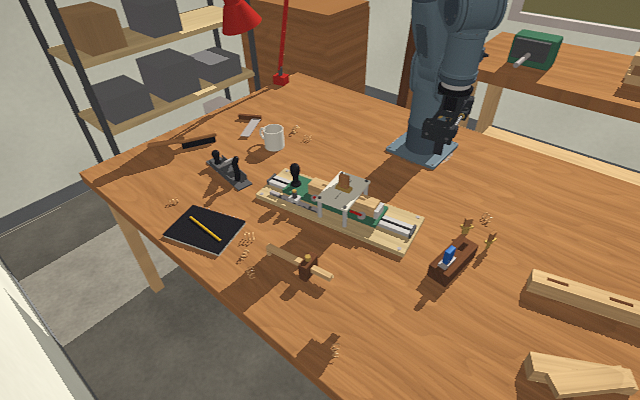

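The gauge stands upright and centred on the plate, with its grip top at 150.8 mm against 151 expected. The knob is unchanged, and the steel gauge, mug, plane and marking gauge are where they were. Handing in.

```bash
python3 -c "
from bench import ctrl
ctrl.hand_in();print(ctrl.current_t())"
```

```text
the job is handed in; nothing more can be done
the job is handed in; nothing more can be done
```

I pushed the carrier from about 35 mm travel to the 60 mm station. I then took the brass gauge from its stand, lowered it through the guide slot with a force limit and let go. The job was handed in at about 25.5 s on the robot's clock, and it reports no verdict.

**Carrier:** the push force dropped to zero as the ball fell in. The top camera put the knob at jig y -185.1 against -185 expected, and the knob had not moved after the gauge went in. The scene camera's rougher estimate of the knob was about 6 mm off (-178.9). It sees the knob from one side and had the same offset before the push, so I went by the top view.

**Gauge:** it stopped on its shoulders at 7.4 N upward force. After release, the top camera read its grip top at 150.8 mm against 151 expected, and it stood upright over the slot. The scene camera read 149.5 mm and placed the grip about 8 mm further along y, an offset similar to the one it showed for the knob.

**Bystanders:** in the last pictures, the steel gauge, mug, plane and marking gauge looked unmoved. I checked these by eye and did not measure them.

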